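Turn over the jaw plates and reject the one cast without a boss

ROBOT

A 6-joint arm with a two-finger parallel gripper is mounted at the origin on the work surface. World frame = base frame: x ahead of the robot, y to its left, z up, the work surface at z = 0. Lengths are in mm, angles in rad, forces in N, time in s.
With the tool pointing down it reaches from about 275 to 1000 mm from the base axis. Payload 8.4 kg.
Tool frame: the origin (TCP) lies between the finger pads; the fingertips stand 22 mm ahead of it and the grasp point (between the pads) lies 3 mm ahead of it; z points along the fingers, y is the line along which they close (so a half turn about z gives the same grasp; the last joint's range is limited). The gripper opens to 85 mm and grips with 20 to 120 N. Pads are 22 mm wide; open, the fingers measure 114 mm over their backs; the gripper's body (76 mm by 85 mm) begins 54 mm behind the grasp point. The pads swing forward as they close: fully open they stand 13 mm farther back than shut.
Start: joints at [-1.28, 0.353, 1.633, -0, 1.155, -0.002], TCP at [180.395, -598.403, 253.281] pointing down, gripper open.
Joint ranges: [-2.63, 2.63], [-0.92, 2.1], [0.06, 2.66], [-1.3, 4.44], [0, 2.69], [-3.02, 3.02]. Speed limits (rad/s): [2.22, 2.22, 2.79, 3.14, 3.14, 3.14].

INTERFACE

Orientations are given as [roll, pitch, yaw] about the fixed x, y, z axes, in that order (R = Rz(yaw) Ry(pitch) Rx(roll)).
In Python, from rig import r, grab_frame gives the robot as it stands.
- The arm moves only by the shell command python3 -m inch 'ROWS' [FORCE]. ROWS is JSON, a list of rows, each a list of 7 numbers: the turn, a rotation vector about the tool's x, y, z as a fraction of full scale, then the shift along the tool's x, y, z as a fraction of full scale, then the closure, from 0 (fully open) to 1 (shut). In form: [[rx, ry, rz, dx, dy, dz, fingers], ...]. A call has 1 to 8 rows; each row shifts and turns the commanded pose from where the row before left it, along the tool's axes as they then stand; what a row does not reach is not made up. Full scale, the value 1, is 2.5 cm for a shift and pi rad for a turn. A row lasts 1/12 s, in which the tool goes at most 41.7 mm and 7.16 degrees, less where a joint would pass 70% of its speed; a pose out of reach is approached as far as the arm can. A call with a number of a shift or a turn outside -1 to 1 is refused whole. A call with a gripper value outside its range is refused whole. The fingers move at their own pace and stop on an object; FORCE is the grip in N (left out, the last holds). Time passes only in rows, so rows that do not move let the fingers close. It gives the time, the measured TCP pose, the force, the opening and the grip force at its end, in the units of the state.
- r.sense(): the state, without advancing time (a new reading comes with each control period).
- grab_frame(name): name is "side" or "top"; returns a dict with "pixels" (420x560x3 uint8, red, green, blue), "z_map" (420x560 float32, mm along the optical axis (not along the pixel's ray), 0 where there is no reading), "vertical_fov" (degrees; the focal length in pixels is half the picture's height over the tangent of half this angle, whatever the lens; pixels are square), "cx", "cy" (the principal point, pixels), "cam_to_world" (4x4, takes a point from camera to world coordinates). Camera axes: x right, y down, z forward; pixel columns grow to the right and rows downward; lengths in mm; the calibration is good to about 2 mm. A picture is of the moment at which its call begins.
- r.sign_off(): hands the job in; it is judged then, once.
The state is a dict: "clock": time; "qpos": joint angles; "qvel": joint speeds; "joint_efforts": joint torques, N m; "eef_pos": TCP position; "tcp_rot": TCP orientation; "contact_force": force on the tool from outside, world axes, zero at the start; "wrist_torque": the same for the moment, N m; "opening": opening from 0.0 (shut) to 1.0 (fully open); "grasp_force": force on a finger pad.
Only numpy, scipy, OpenCV 4.12 (cv2) and the standard library are available. Lean on these libraries where they do the work, as an engineer would, in place of code of your own. Each camera call takes 0.05 s, during which the arm holds its last target. There are 200 camera calls.

TASK

Turn each of the three cast jaw plates in the green V-shaped rack over, like a page, from the back slope to the front slope, so that all three show their ribbed underside. Then take out the one whose underside has no round boss in the middle and lay it flat in the pale metal tray without dropping it from a height; leave the two sound plates in the rack, turned over.

Things in the scene. Friction and masses are not known exactly. Their poses are not given: they have to be found in the camera images.
- rack: Fixed green V-shaped trough, 300 mm long (own y); origin under its centre on the table. V bottom line 30 mm up, on the origin's x. The solid back slope rises 45 deg to own +x (away from robot), only 50 mm long (top 35 mm above the V bottom): plates stick out 40 mm past it. Front: one rib per plate, 30 mm wide, 66 mm long, rising 45 deg to own -x. Three places at y -95, 0, 95 mm (45 mm gaps).
- plate_a_center (a point): Centre of a sound jaw plate, a grey casting 90 (own x) x 50 (y) x 16 mm (z), 0.28 kg. Own +z points out of its underside: a 10 mm deep recess in a 6 mm rim, with a round central boss 26 mm wide, 9 high. Other face flat. Own +x points to its upper end. At the start it lies on the back slope, underside hidden against it (+z 135 deg from up), lower end in the V bottom; centre 37 mm above that.
- plate_b_center (a point): Centre of the other sound plate, with a boss; same sizes and axes as plate a; places in the row vary. Pushed from behind (towards rack -x) by shut fingers at the part that sticks out past the back slope, any plate tips past upright, falls on to its front rib and leans there, underside facing up and away from the robot (+z 45 deg from up). Its 50 mm wide sides overhang the rib by 10 mm each.
- plate_c_center (a point): Centre of the faulty plate: same sizes and axes as plate a, but the recess of its underside is empty, with no boss. Place in the row varies. After turning over it can be gripped from above across its 50 mm width (own y), near its upper end, and lifted straight out, still leaning at 45 deg; let go with its lower end on a flat floor, it falls flat with its underside up.
- tray_in (a point): Reject tray: a low, empty, open tray of pale bare aluminium fixed to the bench, 170 mm (own x) by 140 mm (own y) outside, walls 4 mm thick and 30 mm high. This point is the centre of its inner floor, about 4 mm above the table; own z is up.
Not all that is in view belongs to the job. Leave any pink look-alike of the part that bears plate_b_center alone.

How it is judged:
By the outcome, as a careful person would: the job done as asked, in the order asked, and still so for the second after the job is handed in, with the robot touching nothing.
It also fails if it takes over 58 s, if anything falls off the work surface, if the arm or the gripper's body presses on something with over 40 N, if the wrist force passes 120 N, or if a joint passes its speed limit or range.

## Working session

There is one attempt and no reset: what is moved stays moved. The work goes in short steps, Python scripts to look and compute and a shell command to move; the robot and the scene stay as the last step left them, time stands still between calls to the robot, and variables do not carry over. Pictures are saved under pics/ and viewed, at most 10 in all, crops included, and the job is handed in when it is done.

```bash
ls; mkdir -p pics; cat > h.py <<'E'
import numpy as np,cv2
from rig import r,grab_frame
def grab(n,save=None):
    f=grab_frame(n)
    if save: cv2.imwrite('pics/'+save,cv2.cvtColor(f['pixels'],cv2.COLOR_RGB2BGR))
    return f
def world(f):
    z=f['z_map'];h,w=z.shape;fl=h/2/np.tan(np.radians(f['vertical_fov'])/2)
    u,v=np.meshgrid(np.arange(w),np.arange(h))
    P=np.stack([(u-f['cx'])/fl*z,(v-f['cy'])/fl*z,z,np.ones_like(z)],-1)
    W=(P@np.array(f['cam_to_world']).T)[...,:3]; W[z==0]=np.nan
    return W
E
python3 - <<'E'
from h import *
for n in('top','side'):
    f=grab(n,n+'0.png');np.savez('/tmp/%s0.npz'%n,W=world(f),p=f['pixels'])
    print(n,np.array(f['cam_to_world']).round(2).tolist(),f['vertical_fov'])
print(r.sense())
E
```

```text
pics
top [[-0.01, -1.0, 0.08, 420.19], [-1.0, 0.01, 0.01, -45.34], [-0.01, -0.08, -1.0, 1054.92], [0.0, 0.0, 0.0, 1.0]] 48.95400776414645
side [[-1.0, -0.0, 0.05, 431.09], [-0.04, 0.52, -0.85, 633.68], [-0.02, -0.86, -0.52, 495.13], [0.0, 0.0, 0.0, 1.0]] 54.778604316752364
{'clock': 0.1, 'qpos': array([-1.28037425e+00,  3.53598271e-01,  1.63407312e+00, -4.97087426e-06,
        1.15520702e+00, -2.40134387e-03]), 'qvel': array([ 3.80898853e-04, -1.56713510e-03, -3.03405730e-03, -4.22468543e-04,
        2.84877672e-05, -5.74453999e-05]), 'joint_efforts': array([ 7.82644179e-06, -6.06355047e+01, -3.42822075e+01, -1.47040464e-05,
        4.00483754e-03,  2.77759818e-05]), 'eef_pos': array([ 180.29055731, -598.00253424,  252.61891885]), 'tcp_rot': array([-3.14030689e+00,  1.45760938e-06,  2.92825434e-01]), 'contact_force': array([ 0.95979829, -0.55613932,  0.3014948 ]), 'wrist_torque': array([ 0.02395832,  0.01361628, -0.04714187]), 'grasp_force': 0.0, 'opening': 1.0014430709449593}
```

View pics/top0.png

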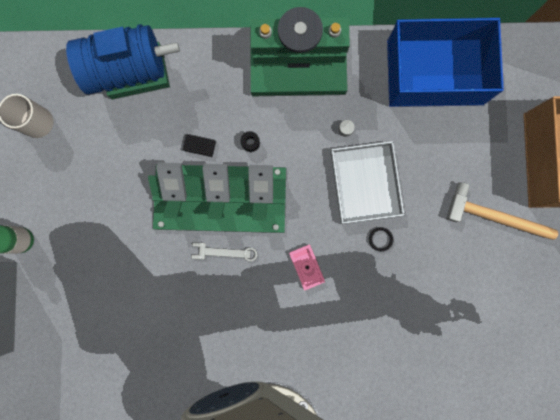

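View pics/side0.png

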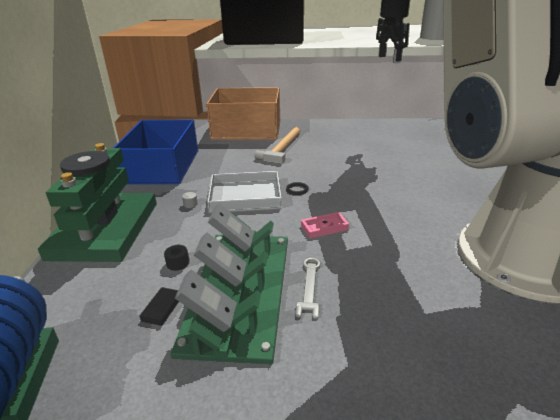

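The top view shows the three grey plates on the rack at about (172,182), (217,182) and (261,184). The pale tray is at (367,183). The pink look-alike at (307,267) is to be left alone. The side view agrees: plates at (207,303), (220,258) and (232,228), tray at (245,192). Lookalikes are the pink plate (307,267), the black block (199,145) and the spanner (225,253). Next I measure.

```bash
python3 - <<'E'
from h import *
d=np.load('/tmp/top0.npz');W=d['W'];p=d['p'].astype(int)
grey=(abs(p[...,0]-p[...,1])<25)&(abs(p[...,2]-p[...,1])<25)
m0=grey&(W[...,2]>38)
for c in((172,182),(217,182),(261,184)):
    m=np.zeros_like(m0);m[155:215,c[0]-20:c[0]+20]=1;m&=m0
    P=W[m];C=np.median(P,0);n=np.linalg.svd(P-C,full_matrices=0)[2][2]
    k=abs((P-C)@n)<3;P=P[k];C=P.mean(0);n=np.linalg.svd(P-C,full_matrices=0)[2][2];n*=np.sign(n[2])
    box=cv2.minAreaRect(P[:,:2].astype(np.float32))
    print(k.sum(),C.round(1),n.round(3),'box',np.round(box[0],1),np.round(box[1],1),round(box[2],1),'z',np.percentile(P[:,2],[1,99]).round(1),'ctr',(C-8*n).round(1))
# rack base
g=(p[...,1]>p[...,0]+15)&(p[...,1]>p[...,2]+8);m=np.zeros_like(g);m[155:240,140:295]=1;m&=g
P=W[m];print('rack',cv2.minAreaRect(P[:,:2].astype(np.float32)),np.percentile(P[:,2],[2,50,98]))
# tray: walls
m=np.zeros_like(g);m[135:230,322:412]=1;m&=(W[...,2]>18)&(W[...,2]<40)
P=W[m];print('traywall',cv2.minAreaRect(P[:,:2].astype(np.float32)),m.sum())
print('floor',W[183,367])
im=cv2.imread('pics/top0.png')[140:245,140:300];cv2.imwrite('pics/c0.png',cv2.resize(im,None,fx=4,fy=4,interpolation=2))
E
```

```text
726 [566.6 198.1  74. ] [-0.698  0.037  0.715] box [567.8 198.8] [51.6 69.2] 87.7 z [ 40.8 104.1] ctr [572.2 197.8  68.3]
746 [563.1 101.3  74.8] [-0.697  0.036  0.716] box [563.3 101.6] [50.4 67.6] 88.0 z [ 41.4 105. ] ctr [568.7 101.   69.1]
736 [559.2   5.8  74.9] [-0.695  0.057  0.717] box [559.7   6.2] [49.7 67.7] 87.8 z [ 41.6 105.3] ctr [564.8   5.4  69.2]
rack ((587.8480834960938, 89.9211654663086), (332.7826843261719, 139.4068145751953), 67.96051788330078) [nan nan nan]
traywall ((570.5112915039062, -230.96002197265625), (170.2139129638672, 141.74249267578125), 6.776604652404785) 671
floor [ 570.87734744 -234.47939286    3.84769455]
```

View pics/c0.png

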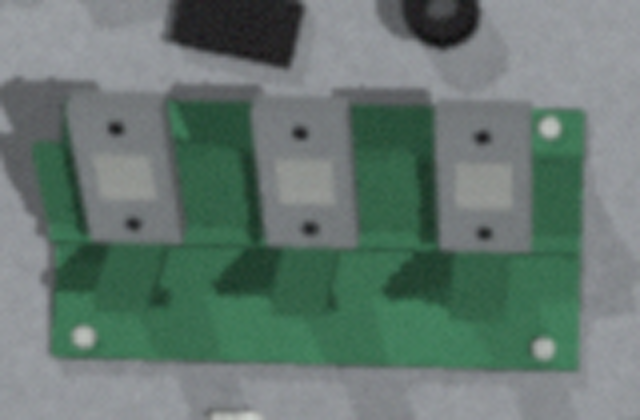

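The measured centres are (572,198), (569,101) and (565,5) at z≈68–69 mm, where 67 is expected. They are 96 mm apart, the slope is 45°, and the rack yaw is −2.2°. The tray centre is (570.5,−231), yaw 6.8°, and its size matches. The crop shows three grey plates on the green rack, so the choice is right. I start by yawing the tool to the rack and moving behind the right-hand plate.

```bash
python3 -m inch '[[0,0,0.035,0,0,0,1],[0,0,0.035,0,0,0,1],[0,0,0.0355,0,0,0,1],[0,0,0,0.72,-0.99,0,1],[0,0,0,0.72,-0.99,0,1],[0,0,0,0.72,-0.99,0,1],[0,0,0,0.72,-0.99,0,1],[0,0,0,0.72,-0.99,0,1]]'
python3 -m inch '[[0,0,0,0.72,-0.99,0,1],[0,0,0,0.72,-0.99,0,1],[0,0,0,0.72,-0.99,0,1],[0,0,0,0.72,-0.99,0,1],[0,0,0,0.72,-0.99,0,1],[0,0,0,0.72,-0.99,0,1],[0,0,0,0.72,-0.99,0,1],[0,0,0,0.72,-0.99,0,1]]'
python3 -m inch '[[0,0,0,0.72,-0.99,0,1],[0,0,0,0.72,-0.99,0,1],[0,0,0,0.72,-0.99,0,1],[0,0,0,0.72,-0.99,0,1],[0,0,0,0.72,-0.99,0,1],[0,0,0,0.72,-0.99,0,1],[0,0,0,0,0,0,1],[0,0,0,0,0,0,1]]'
```

```text
clock: 0.77
eef_pos: [275.6, -476.9, 252.9]
tcp_rot: [-3.141, 0.0, -0.039]
contact_force: [0.6, -0.2, 0.1]
opening: 0.003
grasp_force: 0.0
clock: 1.43
eef_pos: [427.2, -284.5, 253.1]
tcp_rot: [-3.141, 0.0, -0.039]
contact_force: [-0.3, -0.1, -0.2]
opening: 0.003
grasp_force: 0.0
clock: 2.1
eef_pos: [540.7, -140.6, 252.8]
tcp_rot: [-3.141, 0.001, -0.036]
contact_force: [-0.1, 0.7, 0.6]
opening: -0.001
grasp_force: 0.0
```

```bash
python3 -m inch '[[0,0,0,0.72,-0.98,0,1],[0,0,0,0.72,-0.98,0,1],[0,0,0,0.72,-0.98,0,1],[0,0,0,0.72,-0.98,0,1],[0,0,0,0.72,-0.98,0,1],[0,0,0,0.72,-0.98,0,1],[0,0,0,0,0,0.7,1],[0,0,0,0,0,0.8,1]]'
python3 -m inch '[[0,0,0,0,0,0.8,1],[0,0,0,0,0,0.8,1],[0,0,0,0,0,0.8,1],[0,0,0,0,0,0.8,1],[0,0,0,0,0,0.8,1],[0,0,0,0,0,0.4,1],[0,0,0,0,0,0,1],[0,0,0,0,0,0,1]]'
```

```text
clock: 2.77
eef_pos: [655.2, 1.1, 216.4]
tcp_rot: [3.141, -0.003, -0.038]
contact_force: [-0.4, -0.6, -0.7]
opening: 0.003
grasp_force: 0.0
clock: 3.43
eef_pos: [653.6, 0.2, 105.7]
tcp_rot: [3.141, 0.001, -0.039]
contact_force: [-0.2, 1.0, 0.3]
opening: -0.003
grasp_force: 0.0
```

```bash
python3 -m inch '[[0,0,0,-0.6,0,0,1],[0,0,0,-0.6,0,0,1],[0,0,0,-0.3,0,0,1],[0,0,0,-0.3,0,0,1],[0,0,0,-0.3,0,0,1],[0,0,0,-0.3,0,0,1],[0,0,0,-0.3,0,0,1],[0,0,0,-0.3,0,0,1]]'
python3 -m inch '[[0,0,0,-0.25,0,0,1],[0,0,0,-0.25,0,0,1],[0,0,0,-0.25,0,0,1],[0,0,0,-0.25,0,0,1],[0,0,0,-0.25,0,0,1],[0,0,0,-0.2,0,0,1],[0,0,0,0,0,0,1]]'
python3 - <<'E'
from h import *
grab('side','s1.png')
E
```

```text
clock: 4.1
eef_pos: [599.3, 3.3, 117.0]
tcp_rot: [-3.141, -0.044, -0.038]
contact_force: [44.1, -5.0, 42.8]
opening: -0.007
grasp_force: 23.1
clock: 4.68
eef_pos: [551.0, 5.2, 112.8]
tcp_rot: [-3.141, -0.019, -0.039]
contact_force: [8.4, -1.4, 45.6]
opening: 0.004
grasp_force: 7.4
```

View pics/s1.png

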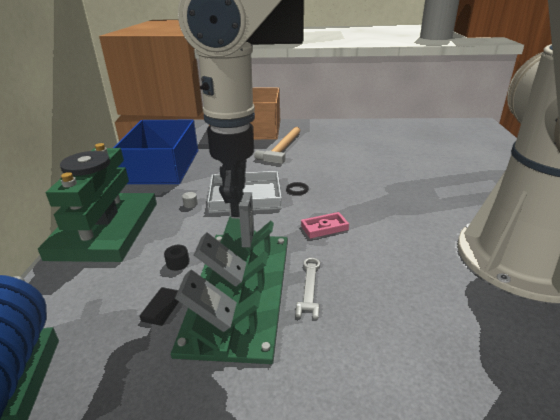

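The plate at (246,220) stands almost upright. Its top edge presses up on the fingers with 45 N, so I lift a little and then push on.

```bash
python3 -m inch '[[0,0,0,0,0,-0.4,1],[0,0,0,0,0,-0.4,1],[0,0,0,0,0,0,1]]'
python3 -m inch '[[0,0,0,-0.25,0,0,1],[0,0,0,-0.25,0,0,1],[0,0,0,-0.25,0,0,1],[0,0,0,0,0,0,1],[0,0,0,0,0,0,1],[0,0,0,0,0,0,1]]'
python3 - <<'E'
from h import *
f=grab('side','s2.png');im=cv2.imread('pics/s2.png')[140:380,140:340];cv2.imwrite('pics/s2.png',cv2.resize(im,None,fx=2.4,fy=2.4))
E
```

```text
clock: 4.98
eef_pos: [543.0, 5.3, 127.4]
tcp_rot: [-3.142, -0.001, -0.039]
contact_force: [-0.0, -0.2, -0.7]
opening: -0.003
grasp_force: 0.0
clock: 5.48
eef_pos: [523.9, 6.1, 125.5]
tcp_rot: [3.142, 0.0, -0.039]
contact_force: [0.5, 0.1, -0.3]
opening: 0.002
grasp_force: 0.0
```

View pics/s2.png

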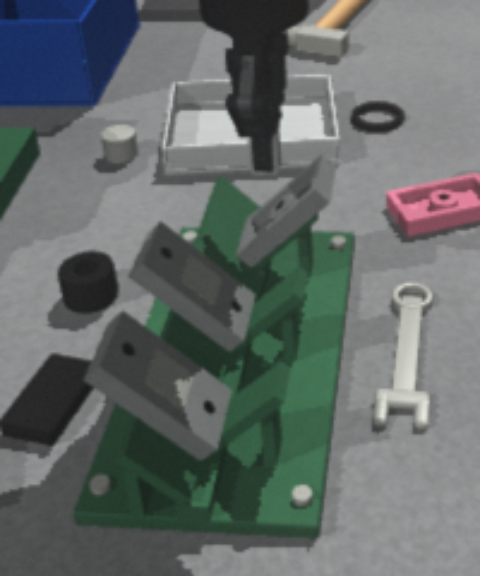

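The right-hand plate now leans on its front rib (at (290,210) in the crop) with its recess visible. For the next plate I raise the fingers while pushing, so the edge does not catch.

```bash
python3 -m inch '[[0,0,0,0,0,-0.6,1],[0,0,0,0,0,-0.6,1],[0,0,0,0.775,-0.645,0,1],[0,0,0,0.775,-0.645,0,1],[0,0,0,0.775,-0.645,0,1],[0,0,0,0.775,-0.645,0,1],[0,0,0,0.775,-0.645,0,1],[0,0,0,0.775,-0.645,0,1]]'
python3 -m inch '[[0,0,0,0,0,0.65,1],[0,0,0,0,0,0.65,1],[0,0,0,0,0,0.65,1],[0,0,0,0,0,0,1],[0,0,0,0,0,0,1]]'
```

```text
clock: 6.2
eef_pos: [645.0, 99.1, 155.6]
tcp_rot: [3.142, 0.0, -0.039]
contact_force: [-0.0, 0.2, 0.2]
opening: -0.003
grasp_force: 0.0
clock: 6.62
eef_pos: [643.4, 98.1, 106.2]
tcp_rot: [3.141, 0.002, -0.039]
contact_force: [0.5, 0.0, 0.0]
opening: -0.0
grasp_force: 0.0
```

```bash
python3 -m inch '[[0,0,0,-0.5,0,0,1],[0,0,0,-0.5,0,0,1],[0,0,0,-0.32,0,-0.18,1],[0,0,0,-0.32,0,-0.18,1],[0,0,0,-0.32,0,-0.18,1],[0,0,0,-0.32,0,-0.18,1],[0,0,0,-0.32,0,-0.18,1],[0,0,0,-0.32,0,-0.18,1]]'
python3 -m inch '[[0,0,0,-0.28,0,0,1],[0,0,0,-0.28,0,0,1],[0,0,0,-0.28,0,0,1],[0,0,0,-0.28,0,0,1],[0,0,0,-0.28,0,0,1],[0,0,0,-0.2,0,0,1],[0,0,0,0,0,0,1],[0,0,0,0,0,0,1]]'
```

```text
clock: 7.28
eef_pos: [570.7, 101.1, 135.3]
tcp_rot: [-3.141, -0.001, -0.039]
contact_force: [-0.2, -0.5, 0.2]
opening: -0.001
grasp_force: 0.3
clock: 7.95
eef_pos: [530.9, 102.6, 134.0]
tcp_rot: [3.142, -0.0, -0.038]
contact_force: [-0.1, -0.6, -0.6]
opening: 0.0
grasp_force: 0.0
```

```bash
python3 -m inch '[[0,0,0,0,0,-0.45,1],[0,0,0,0,0,-0.45,1],[0,0,0,0.75,-0.645,0,1],[0,0,0,0.75,-0.645,0,1],[0,0,0,0.75,-0.645,0,1],[0,0,0,0.75,-0.645,0,1],[0,0,0,0.75,-0.645,0,1],[0,0,0,0.75,-0.645,0,1]]'
python3 -m inch '[[0,0,0,0,0,0.65,1],[0,0,0,0,0,0.65,1],[0,0,0,0,0,0.65,1],[0,0,0,0,0,0,1],[0,0,0,0,0,0,1]]'
python3 - <<'E'
from h import *
f=grab('side','s3.png');im=cv2.imread('pics/s3.png')[140:380,140:340];cv2.imwrite('pics/s3.png',cv2.resize(im,None,fx=2.4,fy=2.4))
E
```

```text
clock: 8.62
eef_pos: [648.8, 195.8, 158.2]
tcp_rot: [-3.141, -0.002, -0.039]
contact_force: [-0.6, -0.3, -0.2]
opening: 0.002
grasp_force: 0.0
clock: 9.03
eef_pos: [647.2, 194.9, 108.2]
tcp_rot: [3.141, 0.001, -0.039]
contact_force: [0.3, 0.2, 1.0]
opening: -0.003
grasp_force: 0.0
```

View pics/s3.png

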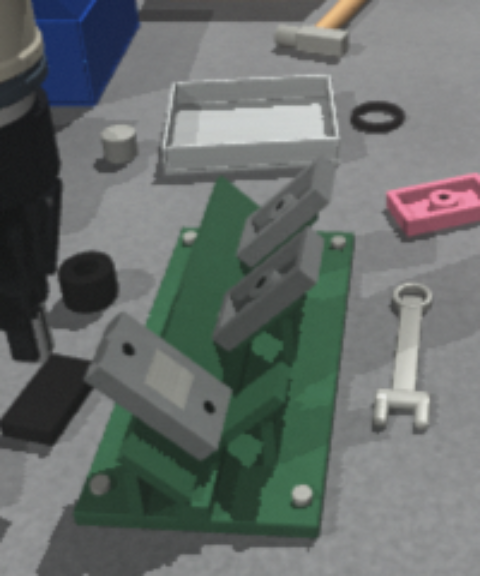

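Two plates are turned over (crop (290,210) and (270,290)), and both seem to have a boss. I now push the third.

```bash
python3 -m inch '[[0,0,0,-0.5,0,0.04,1],[0,0,0,-0.5,0,0.04,1],[0,0,0,-0.32,0,-0.18,1],[0,0,0,-0.32,0,-0.18,1],[0,0,0,-0.32,0,-0.18,1],[0,0,0,-0.32,0,-0.18,1],[0,0,0,-0.32,0,-0.18,1],[0,0,0,-0.32,0,-0.18,1]]'
python3 -m inch '[[0,0,0,-0.28,0,0,1],[0,0,0,-0.28,0,0,1],[0,0,0,-0.28,0,0,1],[0,0,0,-0.28,0,0,1],[0,0,0,-0.28,0,0,1],[0,0,0,-0.2,0,0,1],[0,0,0,0,0,0,1],[0,0,0,0,0,0,1]]'
python3 -m inch '[[0,0,0,0,0,-0.7,1],[0,0,0,0,0,-0.8,1],[0,0,0,0.8,0,-0.8,1],[0,0,0,0.9,0,-0.8,1],[0,0,0,0.9,0,-0.8,1],[0,0,0,0.9,0,0,1],[0,0,0,0.9,0,0,1],[0,0,0,0.7,0,0,1]]'
python3 - <<'E'
from h import *
f=grab('side','s4.png');im=cv2.imread('pics/s4.png')[200:370,160:300];
g=grab('top','t4.png');np.savez('/tmp/t4.npz',W=world(g),p=g['pixels']);
im2=cv2.imread('pics/t4.png')[150:250,145:295]
a=cv2.resize(im,(395,480),interpolation=2);b=cv2.resize(im2,(400,267),interpolation=2)
b=cv2.copyMakeBorder(b,0,213,0,0,0);cv2.imwrite('pics/c4.png',np.hstack([a,b]))
E
```

```text
clock: 9.75
eef_pos: [573.9, 197.8, 134.2]
tcp_rot: [-3.141, -0.001, -0.039]
contact_force: [0.4, -0.3, -0.5]
opening: 0.003
grasp_force: 0.2
clock: 10.42
eef_pos: [534.1, 199.3, 132.7]
tcp_rot: [3.142, 0.0, -0.038]
contact_force: [-0.1, 0.1, -0.1]
opening: -0.0
grasp_force: 0.0
clock: 11.08
eef_pos: [663.9, 194.2, 230.9]
tcp_rot: [-3.141, -0.002, -0.039]
contact_force: [-0.4, 0.7, 0.2]
opening: -0.003
grasp_force: 0.0
```

View pics/c4.png

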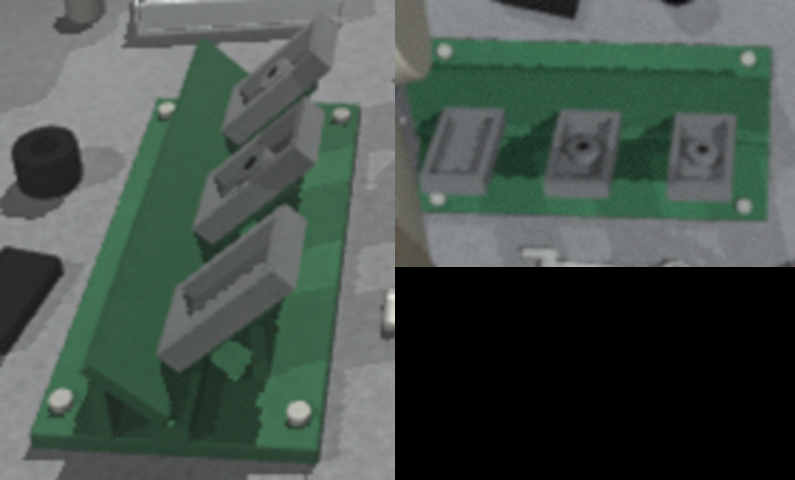

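All three plates are turned. The two bosses show at (582,148) and (702,150) in the composite. The left plate at (463,150) has an empty recess, so it is the faulty one. I measure it now.

```bash
python3 - <<'E'
from h import *
d=np.load('/tmp/t4.npz');W=d['W'];p=d['p'].astype(int)
m=np.zeros(p.shape[:2],bool);m[186:226,152:190]=1
m&=(abs(p[...,0]-p[...,1])<22)&(abs(p[...,2]-p[...,1])<22)&(W[...,2]>40)
P=W[m];yaw=-0.0385;o=np.array([546,199])
x=(P[:,0]-o[0])*np.cos(yaw)+(P[:,1]-o[1])*np.sin(yaw);y=-(P[:,0]-o[0])*np.sin(yaw)+(P[:,1]-o[1])*np.cos(yaw)
q=(x+P[:,2]-30)/np.sqrt(2); s=(-x+P[:,2]-30)/np.sqrt(2)  # normal height, along slope
print(m.sum(),'normal',np.percentile(q,[5,25,50,75,95,98]).round(1))
k=q>11
print('s',np.percentile(s[k],[1,99]).round(1),'y',np.percentile(y[k],[1,99]).round(1),y[k].mean().round(1))
for a in(10,30,50,70,90):
    j=k&(abs(s-a)<9); print(a,np.percentile(y[j],[3,97]).round(1))
print('z',P[k][:,2].max(),P[k].mean(0))
E
```

```text
825 normal [ 2.1  5.2  7.4 14.4 16.6 17.9]
s [  1.3 512.7] y [-133.9   25.8] -4.5
10 [-23.5  24.5]
30 [-24.3  25.8]
50 [-24.3  25.1]
70 [-24.6  25. ]
90 [-23.5  25. ]
z 663.8221058094423 [518.23326376 195.55974556  99.82521519]
```

The faulty plate lies as expected: 49 mm wide, centred, 16 mm above the rib line. I open the fingers and go above its upper end.

```bash
python3 -m inch '[[0,0,0,-0.92,0,0,0],[0,0,0,-0.92,0,0,0],[0,0,0,-0.92,0,0,0],[0,0,0,-0.92,0,0,0],[0,0,0,-0.92,0,0,0],[0,0,0,-0.92,0,0,0],[0,0,0,-0.92,-0.02,0,0],[0,0,0,0,0,0.6,0]]' 60
python3 -m inch '[[0,0,0,0,0,0.8,0],[0,0,0,0,0,0.8,0],[0,0,0,0,0,0.8,0],[0,0,0,0,0,0.8,0],[0,0,0,0,0,0.4,0],[0,0,0,0,0,0.4,0],[0,0,0,0,0,0,0],[0,0,0,0,0,0,0]]'
```

```text
clock: 11.85
eef_pos: [497.6, 201.3, 217.1]
tcp_rot: [-3.141, -0.001, -0.038]
contact_force: [1.7, -0.2, 0.2]
opening: 1.005
grasp_force: 0.0
clock: 12.52
eef_pos: [500.7, 201.1, 115.4]
tcp_rot: [3.141, 0.0, -0.039]
contact_force: [-0.2, -0.0, 0.4]
opening: 1.001
grasp_force: 0.0
```

Down another 29 mm, then close and lift to see whether it holds.

```bash
python3 -m inch '[[0,0,0,0.06,0,0.4,0],[0,0,0,0,0,0.4,0],[0,0,0,0,0,0.36,0],[0,0,0,0,0,0,0],[0,0,0,0,0,0,0.2],[0,0,0,0,0,0,0.4],[0,0,0,0,0,0,1],[0,0,0,0,0,0,1]]' 60
python3 -m inch '[[0,0,0,0,0,0,1],[0,0,0,0,0,0,1],[0,0,0,0,0,0,1],[0,0,0,0,0,0,1]]'
```

```text
clock: 13.18
eef_pos: [502.5, 201.2, 86.8]
tcp_rot: [-3.141, -0.0, -0.039]
contact_force: [-0.9, 0.5, 1.7]
opening: 0.576
grasp_force: 62.1
clock: 13.52
eef_pos: [502.5, 201.3, 86.8]
tcp_rot: [-3.141, -0.001, -0.039]
contact_force: [-1.7, 0.2, 6.0]
opening: 0.575
grasp_force: 62.6
```

```bash
python3 -m inch '[[0,0,0,0,0,-0.2,1],[0,0,0,0,0,-0.4,1],[0,0,0,0,0,-0.6,1],[0,0,0,0,0,-0.8,1],[0,0,0,0,0,-0.8,1],[0,0,0,0,0,-0.8,1],[0,0,0,0,0,-0.8,1],[0,0,0,0,0,-0.4,1]]'
python3 - <<'E'
from h import *
f=grab('side','s5.png');im=cv2.imread('pics/s5.png')[100:360,140:340];cv2.imwrite('pics/s5.png',cv2.resize(im,None,fx=2.2,fy=2.2))
E
```

```text
clock: 14.18
eef_pos: [503.0, 201.3, 209.1]
tcp_rot: [-3.14, -0.003, -0.039]
contact_force: [0.8, 0.5, -2.5]
opening: 0.574
grasp_force: 62.5
```

View pics/s5.png

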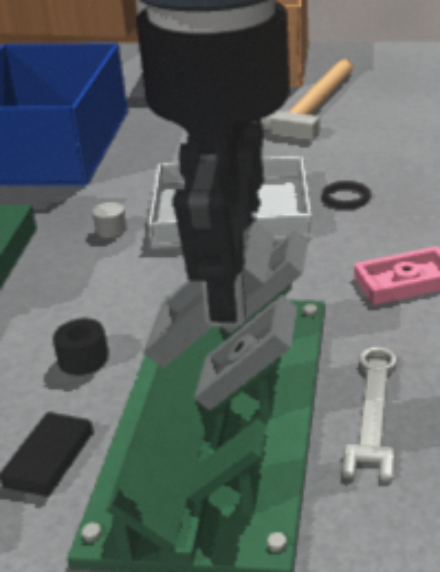

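The plate is held firmly between the fingers (crop (200,310)), still leaning at 45°. Now I carry it over to the tray.

```bash
python3 -m inch '[[0,0,0,0.1,0.5,0,1],[0,0,0,0.187,0.955,0,1],[0,0,0,0.187,0.955,0,1],[0,0,0,0.187,0.955,0,1],[0,0,0,0.187,0.955,0,1],[0,0,0,0.187,0.955,0,1],[0,0,0,0.187,0.955,0,1],[0,0,0,0.187,0.955,0,1]]'
python3 -m inch '[[0,0,0,0.187,0.955,0,1],[0,0,0,0.187,0.955,0,1],[0,0,0,0.187,0.955,0,1],[0,0,0,0.187,0.955,0,1],[0,0,0,0.187,0.955,0,1],[0,0,0,0.187,0.955,0,1],[0,0,0,0.187,0.955,0,1],[0,0,0,0.187,0.955,0,1]]'
python3 -m inch '[[0,0,0,0.187,0.955,0,1],[0,0,0,0.187,0.955,0,1],[0,0,0,0.1,0.5,0,1],[0,0,-0.025,0,0,0,1],[0,0,-0.025,0,0,0,1],[0,0,0,0,0,0,1],[0,0,0,0,0,0,1]]'
```

```text
clock: 14.9
eef_pos: [529.5, 18.2, 204.8]
tcp_rot: [3.141, 0.003, -0.039]
contact_force: [0.4, -0.2, -2.8]
opening: 0.577
grasp_force: 62.8
clock: 15.57
eef_pos: [559.3, -173.8, 204.6]
tcp_rot: [-3.141, 0.003, -0.039]
contact_force: [0.8, 0.5, -3.0]
opening: 0.577
grasp_force: 62.8
clock: 16.15
eef_pos: [569.2, -232.7, 205.2]
tcp_rot: [-3.141, 0.002, 0.116]
contact_force: [0.2, 0.4, -3.2]
opening: 0.574
grasp_force: 63.0
```

```bash
python3 -m inch '[[0,0,0,0.05,0,0.6,1],[0,0,0,0,0,0.9,1],[0,0,0,0,0,0.9,1],[0,0,0,0,0,0.9,1],[0,0,0,0,0,0.9,1],[0,0,0,0,0,0.8,1],[0,0,0,0,0,0.4,1],[0,0,0,0,0,0,1]]'
python3 -m inch '[[0,0,0,0,0,0.06,1],[0,0,0,0,0,0.06,1],[0,0,0,0,0,0.06,1],[0,0,0,0,0,0.04,1],[0,0,0,0,0,0,1],[0,0,0,0,0,0,1]]'
```

```text
clock: 16.82
eef_pos: [569.5, -231.7, 68.7]
tcp_rot: [-3.139, 0.004, 0.117]
contact_force: [-0.8, -0.5, -3.5]
opening: 0.573
grasp_force: 63.0
clock: 17.32
eef_pos: [571.5, -232.8, 66.3]
tcp_rot: [3.141, -0.001, 0.118]
contact_force: [-0.4, -0.1, -2.4]
opening: 0.573
grasp_force: 63.0
```

```bash
python3 -m inch '[[0,0,0,0,0,0.04,1],[0,0,0,0,0,0.04,1],[0,0,0,0,0,0,1]]'
python3 -m inch '[[0,0,0,0,0,0.04,1],[0,0,0,0,0,0.04,1],[0,0,0,0,0,0,1]]'
python3 -m inch '[[0,0,0,0,0,0.04,1],[0,0,0,0,0,0.04,1],[0,0,0,0,0,0,1]]'
```

```text
clock: 17.57
eef_pos: [571.2, -232.6, 63.6]
tcp_rot: [-3.141, 0.0, 0.118]
contact_force: [-0.5, 0.1, -3.2]
opening: 0.578
grasp_force: 63.0
clock: 17.82
eef_pos: [571.2, -232.6, 61.5]
tcp_rot: [-3.141, 0.0, 0.118]
contact_force: [0.3, -0.4, -3.2]
opening: 0.576
grasp_force: 63.0
clock: 18.07
eef_pos: [571.3, -232.7, 60.3]
tcp_rot: [3.142, 0.0, 0.118]
contact_force: [-3.5, 1.5, 4.4]
opening: 0.574
grasp_force: 64.1
```

The lower end touches the floor at TCP z≈60.5, as computed. I release.

```bash
python3 -m inch '[[0,0,0,0,0,0,0.38],[0,0,0,0,0,0,0.34],[0,0,0,0,0,0,0.2],[0,0,0,0,0,0,0],[0,0,0,0,0,0,0],[0,0,0,0,0,0,0],[0,0,0,0,0,0,0]]' 20
python3 -m inch '[[0,0,0,0,0,-0.4,0],[0,0,0,0,0,-0.6,0],[0,0,0,0,0,-0.8,0],[0,0,0,0,0,-0.9,0],[0,0,0,0,0,-0.9,0],[0,0,0,0,0,-0.9,0],[0,0,0,0,0,-0.9,0],[0,0,0,0,0,-0.9,0]]'
python3 -m inch '[[0,0,0,-0.9,0.5,0,0],[0,0,0,-0.9,0.5,0,0],[0,0,0,-0.9,0.5,0,0],[0,0,0,-0.9,0.5,0,0],[0,0,0,-0.9,0.5,0,0],[0,0,0,-0.9,0.5,0,0],[0,0,0,-0.9,0.5,0,0],[0,0,0,0,0,0,0]]'
python3 - <<'E'
from h import *
g=grab('top','t6.png');W=world(g);p=g['pixels'].astype(int)
im2=cv2.imread('pics/t6.png')[130:250,140:420];cv2.imwrite('pics/t6.png',cv2.resize(im2,None,fx=2.8,fy=2.8,interpolation=2))
m=np.zeros(p.shape[:2],bool);m[140:225,335:400]=1;m&=(p.mean(-1)<165)&(W[...,2]>2)
Q=W[m];print(m.sum(),cv2.minAreaRect(Q[:,:2].astype(np.float32)),np.percentile(Q[:,2],[5,25,50,75,95]))
E
```

```text
clock: 18.65
eef_pos: [571.3, -232.7, 59.8]
tcp_rot: [3.142, -0.0, 0.118]
contact_force: [-0.1, -1.2, 0.7]
opening: 1.001
grasp_force: 0.0
clock: 19.32
eef_pos: [571.1, -232.6, 219.3]
tcp_rot: [3.141, -0.0, 0.118]
contact_force: [0.4, -1.2, 0.2]
opening: 1.001
grasp_force: 0.0
clock: 19.98
eef_pos: [422.1, -339.8, 218.0]
tcp_rot: [3.141, 0.001, 0.117]
contact_force: [-0.2, -0.3, 0.5]
opening: 1.003
grasp_force: 0.0
2631 ((574.0797119140625, -233.66262817382812), (150.69198608398438, 195.36080932617188), 88.80013275146484) [ 2.64139328  4.65780706  8.42604579 16.41818968 28.5438239 ]
```

View pics/t6.png

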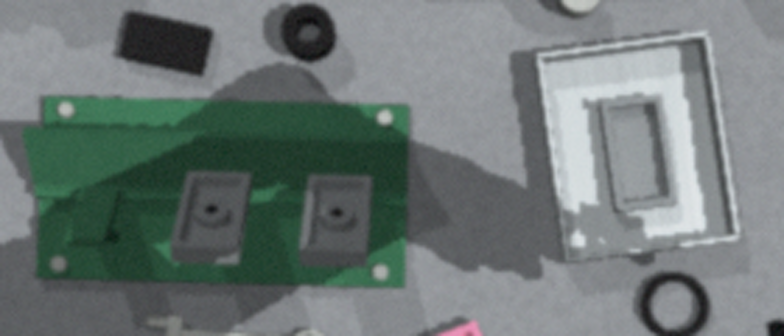

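The faulty plate lies flat in the tray with its empty recess up, at (640,150). Both sound plates lean in the rack with bosses showing, at (212,210) and (337,212). The robot touches nothing, so I hand in.

```bash
python3 -c "
from rig import r
print(r.sign_off())"
```

```text
the job is handed in; nothing more can be done
None
```

The job is handed in at about 20 s: all three plates are turned over, the one without a boss lies flat in the tray with its underside up, and the two sound plates lean turned over in the rack; one concern is that the first push met about 45 N against the fingers, which I don't think touched the gripper's body.

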